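Empty the stone saw's catch tray and hold the corbel in the carving board's corner

TASK

Empty the saw's catch tray: first lower the finished length of roll moulding into the tote and leave it there, then bring the roughed-out corbel to the carving board, lay it flat on its bed with its flat back against the end batten, one side against the side batten and its stepped nose pointing out of the open end. Push it right home into the corner and finish while still holding it, pressed firmly against both battens at once, ready to be carved. Do not drop the stones, and leave the carver's tools lying where they are.

Things in the scene. Friction and masses are not known exactly. Their poses are not given: they have to be found in the camera images.
- corbel: Loose pale stone corbel blank, 90 (x) x 56 (y) x 56 high, 0.4-0.6 kg, on its bed in the tray. Origin: centre of underside. Flat back at x=+45, flat sides at y=+-28 mm. Three tiers: z 0-22 reaches x=-45, z 22-40 x=-27, z 40-56 x=-9 (nose at -x). Grip across the sides, 15 mm to the back of the origin, fingertips over 20 mm above the underside, to clear the battens.
- nose (a point): Point on the front of the corbel's lowest tier, 45 mm from the corbel's origin along its -x, 11 mm above its underside
- moulding: Loose pale stone length of roll moulding (finished part): bar 100 (x) x 36 (y) x 22 high with a half-round roll of 12 mm radius along its top (34 high in all), 0.2-0.3 kg. Origin: centre of underside. Moulding and corbel lie one behind the other (along x) in the tray, in either order.
- catch_tray: Fixed sheet-steel catch tray, 280 (x) x 220 (y), lips 28 high, walls and floor 3 thick, a low wire handle on each end. Origin at the centre of its underside.
- tote: Fixed empty grey plastic tote, 260 (x) x 190 (y) x 70 high, walls and floor 5 thick, open on top. Origin at the centre of its underside.
- carving_board: Fixed plywood board, 250 (x) x 220 (y) x 18 thick, with two oak battens 18 high and 25 wide screwed on top at a right angle: one across its +x end, one along its +y side. The -x end and the -y side are open. Origin at the centre of its underside.
- end_batten: The batten across the board's +x end, 25 (x) x 220 (y) x 18 high, on top of the board (its top is 36 above the bench). Origin at the centre of its underside; its stop face is 12.5 mm towards -x.
- side_batten: The batten along the board's +y side, 200 (x) x 25 (y) x 18 high, on top of the board. Origin at the centre of its underside; its stop face is 12.5 mm towards -y.
- corner (a point): The inner corner where the stop faces of both battens and the board's top surface meet, at (+100, +85, +18) mm in the board's frame; axes as the board's. The seated corbel's origin lies at (-45, -28, 0) mm from it.
- dummy_mallet: Round wooden carver's mallet standing on its head, 72 mm across, 157 high; leave alone. Origin under its centre.
- chisel: Flat chisel with a wooden handle, about 240 long (x), 22 high, lying on the bench; leave alone.
- try_square: Try square, 110 mm oak stock (y) and 140 mm steel blade (x), 16 high, lying on the bench; leave alone.
Things that resemble listed ones, but are neither listed nor needed, are in the scene too. Leave any red look-alike of the moulding alone.

How it is judged (in metres and radians):
On the way, in this order (a step that is already met when the one before it is completed fails the run):
1. the moulding lies in the tote, released (x of moulding in the frame of tote between -0.125 and 0.125 m and y of moulding in the frame of tote between -0.09 and 0.09 m and z of moulding in the frame of tote below 0.05 m and contact force between the fingers and moulding below 0.1 N and linear speed of moulding below 0.05 m/s), for 0.2 s.
2. the corbel is flat in the board's corner, pressed against both battens by the fingers (x of corbel in the frame of corner between -0.0485 and -0.0415 m and y of corbel in the frame of corner between -0.0315 and -0.0245 m and z of corbel in the frame of corner between -0.003 and 0.003 m and x of nose in the frame of corner below -0.08 m and angle between corbel's own z axis and vertical below 0.035 rad and angle between the x axis of corbel and the x axis of carving_board, either way round below 0.035 rad and contact force between corbel and end_batten above 2 N and contact force between corbel and side_batten above 2 N and contact force between the fingers and corbel above 2 N), for 0.2 s.
At the end, for the whole second after the job is handed in: Moulding at rest inside the tote, untouched. Corbel flat on the board (3 mm, 2 deg), nose to the open end, within 3.5 mm of home and 2 deg of square to the battens, still in touch with the fingers (2 N or more), which press it with at least 2 N on each batten (all of step 1 and all of step 2); the arm keeps its last pose, push and grip.
It fails at once if a stone is dropped (falls freely more than about 4 cm) ((linear speed of corbel above 0.9 m/s and contact force between the fingers and corbel below 0.05 N) or (linear speed of moulding above 0.9 m/s and contact force between the fingers and moulding below 0.05 N)).
It fails at once if one of the carver's tools is moved more than 2 cm (distance of any of dummy_mallet, chisel, try_square from where it was at the start of the episode above 0.02 m).
It also fails if it takes over 67 s, if anything falls off the work surface, if the arm or the gripper's body presses on something with over 40 N, if the wrist force passes 120 N, or if a joint passes its speed limit or range.

ROBOT

A 7-joint arm with a two-finger parallel gripper is mounted at the origin on the work surface. World frame = base frame: x ahead of the robot, y to its left, z up, the work surface at z = 0. Lengths are in mm, angles in rad, forces in N, time in s.
With the tool pointing down it reaches from about 400 to 875 mm from the base axis. Payload 4.4 kg.
Tool frame: the origin (TCP) lies at the very end of the fingers, on their centre line; the grasp point (between the pads) lies ctrl.grip_point_offset behind it (ctrl.grip_point_offset is the distance from the TCP to the grasp point, in mm); z points along the fingers, y is the line along which they close (so a half turn about z gives the same grasp; the last joint's range is limited). The gripper opens to 85 mm and grips with 20 to 120 N. Pads are 22 mm wide; open, the fingers measure 114 mm over their backs; the gripper's body (76 mm by 85 mm) begins 54 mm behind the grasp point. The pads swing forward as they close: fully open they stand 13 mm farther back than shut.
Start: joints at [1.103, 0.628, 0.038, 1.517, -0.027, 0.996, -0.02], TCP at [254.227, -598.236, 231.313] pointing down, gripper open.
Joint ranges: [-3.06, 3.06], [-0.37, 2.12], [-1.25, 1.32], [0.18, 2.47], [-1.1, 4.24], [0.23, 1.98], [-2.94, 2.94]. Speed limits (rad/s): [2.57, 2.57, 3.14, 3.14, 3.14, 3.14, 3.14].

INTERFACE

Orientations are given as [roll, pitch, yaw] about the fixed x, y, z axes, in that order (R = Rz(yaw) Ry(pitch) Rx(roll)).
In Python, from cell import read_state, cams, ctrl, models gives the robot as it stands. The module is installed in compiled form; this text tells all that it offers.
- The arm moves only by the shell command python3 -m creep FILE, which reads ROWS from the file FILE. ROWS is a JSON object with one list for each field, all of the same length, 1 to 12, a row being the entries at one place: sx, sy, sz (the shift in shares of the most that a row can go, 1 being 50 mm), drx, dry, drz (a rotation vector in units of 0.2 rad), finger_gap (the finger opening in mm); each row shifts and turns the commanded pose from where the row before left it, along the tool's axes as they then stand; what a row does not reach is not made up. A row lasts 1/10 s, in which the tool goes at most 50 mm and 0.15 rad, less where a joint would pass 70% of its speed; a pose out of reach is approached as far as the arm can. The fingers move at their own pace and stop on an object; the grip force is fixed at half the most. Time passes only in rows, so rows that do not move let the fingers close. It prints the time, the measured TCP pose, the force, the opening and the grip force at its end. Input that does not fit is refused with a message, and nothing moves.
- read_state(): the state, without advancing time (a new reading comes with each control period).
- cams.get_image(name): name is "scene" or "top" or "wrist"; returns (picture, depth): 400x640x3 uint8, blue, green, red; 400x640 float32, mm along the optical axis (not along the pixel's ray), 0 where there is no reading.
- cams.calibration(name): a dict with "fx", "fy", "cx", "cy" (pixels), "rvec" (rotation vector, rad) and "tvec" (3), from world to camera coordinates, as OpenCV has them; the wrist camera has in their place "hand_eye" (4x4, takes a point from camera to tool coordinates, whose origin is the TCP and whose axes are the flange's). Camera axes: x right, y down, z forward; pixel columns grow to the right and rows downward; lengths in mm; the calibration is good to about 2 mm. A picture is of the moment at which its call begins: read the wrist's pose just before it. calibration takes no time and is no camera call.
- ctrl.finish_job(): hands the job in; it is judged then, once.
Trained networks look in the newest picture that a camera, given by its name, has taken for a name from the list of things; names that differ only in an ending like _2 or _b are one class to them, and where a whole thing is asked for, a point or a joint stands for the part that bears it (a point fixed in the world has none). Each returns a list of dicts, best first, with "confidence" (0 to 1); they miss things now and then, are a little off and sometimes report something else, mostly with a low value. They report only what shows in the picture. A call takes as long as a camera call. They do not tell look-alikes from the thing itself.
- models.search_frame(thing, camera): "extent" ([left, top, right, bottom] in pixels, round what is visible of it).
- models.mark_of(thing, camera): "position" ([column, row] in pixels: a listed point, or the origin of a listed thing).
The state is a dict: "clock": time; "qpos": joint angles; "qd": joint speeds; "tau": joint torques, N m; "eef_pos": TCP position; "tool_rot": TCP orientation; "force": force on the tool from outside, world axes, zero at the start; "torque": the same for the moment, N m; "width": finger opening in mm; "gripper_force": force on a finger pad.
Only numpy, scipy, OpenCV 4.12 (cv2) and the standard library are available. Lean on these libraries where they do the work, as an engineer would, in place of code of your own. Each camera call takes 0.05 s, during which the arm holds its last target. There are 200 camera calls.

## Working session

There is one attempt and no reset: what is moved stays moved. The work goes in short steps, Python scripts to look and compute and a shell command to move; the robot and the scene stay as the last step left them, time stands still between calls to the robot, and variables do not carry over. Pictures are saved under pics/ and viewed, at most 10 in all, crops included, and the job is handed in when it is done.

```bash
mkdir -p pics
cat > h.py <<'E'
import numpy as np, cv2
from cell import read_state, cams, ctrl, models
def ext(cam,st=None):
    c=cams.calibration(cam)
    K=np.array([[c['fx'],0,c['cx']],[0,c['fy'],c['cy']],[0,0,1]])
    if cam=='wrist':
        T=np.array(c['hand_eye']); st=st or read_state()
        from scipy.spatial.transform import Rotation as R
        W=np.eye(4); W[:3,:3]=R.from_euler('xyz',st['tool_rot']).as_matrix(); W[:3,3]=st['eef_pos']
        return K,W@T
    E=np.eye(4); E[:3,:3]=cv2.Rodrigues(np.array(c['rvec'],float))[0]; E[:3,3]=np.ravel(c['tvec'])
    return K,np.linalg.inv(E)
def cloud(cam):
    st=read_state(); im,d=cams.get_image(cam); K,T=ext(cam,st)
    v,u=np.mgrid[:400,:640]
    P=np.stack([(u-K[0,2])/K[0,0]*d,(v-K[1,2])/K[1,1]*d,d],-1)@T[:3,:3].T+T[:3,3]
    P[d<=0]=np.nan
    return im,P
def ray(cam,px,z,st=None):
    K,T=ext(cam,st); r=T[:3,:3]@np.linalg.inv(K)@[px[0],px[1],1]; return T[:3,3]+r*(z-T[2,3])/r[2]
E
python3 - <<'E'
from h import *
print({k:np.round(v,3) for k,v in read_state().items()}, ctrl.grip_point_offset)
for c in ['top','scene']:
    im,P=cloud(c); cv2.imwrite(f'pics/{c}0.png',im); np.save(c,P)
    print(c,np.round(ext(c)[1],3).tolist())
    for t in ['corbel','moulding','catch_tray','tote','carving_board','corner','nose','end_batten','side_batten']:
        for r in models.mark_of(t,c)[:3]: 
            p=r['position']; i,j=int(p[1]),int(p[0]); print(t,np.round(p),round(r['confidence'],2), np.round(P[i,j]) if 0<=i<400 and 0<=j<640 else '')
E
```

```text
{'clock': np.float64(0.0), 'qpos': array([ 1.103,  0.629,  0.038,  1.518, -0.027,  0.996, -0.02 ]), 'qd': array([ 0.002, -0.   ,  0.   , -0.   ,  0.   , -0.001, -0.   ]), 'tau': array([-0.0000e+00, -5.6340e+01,  1.2260e+00, -1.9345e+01,  1.1000e-02,
        1.1000e-02,  0.0000e+00]), 'eef_pos': array([ 253.987, -597.646,  230.387]), 'tool_rot': array([-3.14 , -0.   ,  0.402]), 'force': array([-0.007,  0.323, -0.403]), 'torque': array([ 0.042, -0.055,  0.046]), 'gripper_force': np.float64(0.0), 'width': np.float64(85.376)} 18.700000000000003
top [[-0.018, -0.995, 0.097, 339.502], [-1.0, 0.018, 0.009, -58.821], [-0.011, -0.097, -0.995, 1779.198], [0.0, 0.0, 0.0, 1.0]]
corbel [388. 192.] 0.96 [ 540. -284.   57.]
moulding [408. 276.] 0.82 [ 235. -350.   36.]
moulding [461. 243.] 0.68 [ 351. -549.   27.]
moulding [390. 227.] 0.52 [ 413. -286.   37.]
catch_tray [394. 211.] 0.61 [ 474. -307.    3.]
tote [310. 206.] 0.88 [498.   6.  18.]
carving_board [225. 220.] 0.74 [nan nan nan]
corner [198. 195.] 0.85 [548. 418.  38.]
nose [391. 202.] 0.71 [ 510. -295.   23.]
nose [195. 226.] 0.48 [434. 
[... 152 characters left out ...]
-0.711, 0.487, -0.506, 1172.706], [0.703, 0.488, -0.517, 630.615], [-0.005, -0.724, -0.69, 945.091], [0.0, 0.0, 0.0, 1.0]]
corbel [260. 166.] 0.71 [ 562. -279.   31.]
moulding [300. 149.] 0.74 [ 394. -270.   16.]
moulding [259. 116.] 0.73 [ 370. -533.   12.]
moulding [320. 122.] 0.67 [ 243. -330.   22.]
catch_tray [274. 158.] 0.96 [ 482. -312.    3.]
tote [335. 210.] 0.93 [511.  12.   5.]
tote [277. 157.] 0.18 [ 475. -305.    3.]
carving_board [433. 257.] 0.78 [461. 325.  18.]
corner [445. 292.] 0.7 [547. 416.  38.]
nose [272. 158.] 0.62 [ 502. -296.   24.]
end_batten [410. 278.] 0.69 [572. 330.  34.]
side_batten [474. 273.] 0.71 [447. 435.  36.]
side_batten [433. 255.] 0.38 [456. 324.  17.]
```

View pics/top0.png

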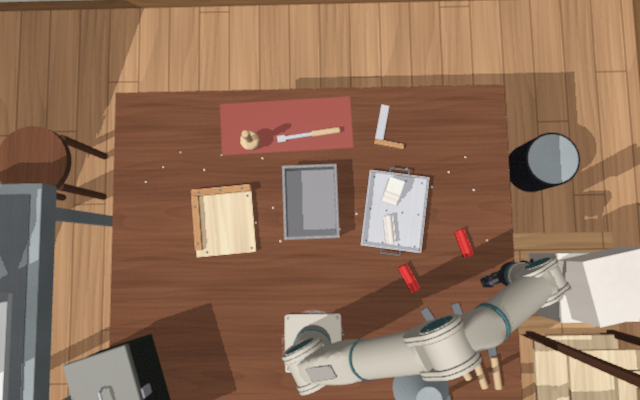

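View pics/scene0.png

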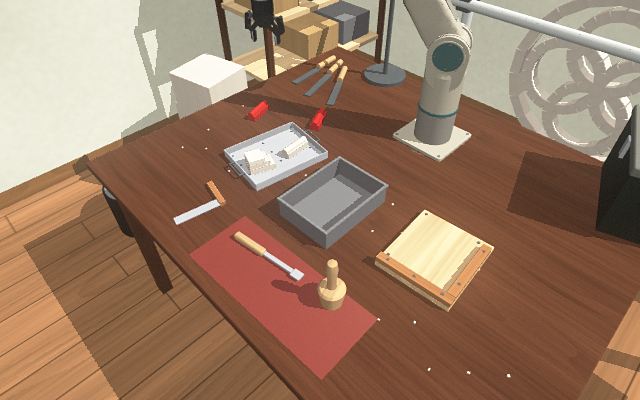

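Three moulding candidates in the top view: two red bars at (408,276) and (461,243), and a pale bar in the tray at (390,227). The pale one in the tray fits the description. The corbel is at (394,190), the tote at (310,202) and the board at (225,220). I'll confirm with a crop and fit the clouds.

```bash
cat >> h.py <<'E'
def seg(P,lo,hi):
    with np.errstate(invalid='ignore'): return P[np.all((P>lo)&(P<hi),-1)]
def rect(Q):
    (c,s,a)=cv2.minAreaRect(Q[:,:2].astype(np.float32)); return np.round(c,1),np.round(s,1),round(a,1)
E
python3 - <<'E'
from h import *
im=cv2.imread('pics/top0.png'); cv2.imwrite('pics/crop.png',cv2.resize(im[155:295,350:490],None,fx=4,fy=4,interpolation=cv2.INTER_CUBIC))
for c in ['top','scene']:
    P=np.load(c+'.npy')
    for n,lo,hi in [('mould',(340,-345,12),(475,-235,60)),('corbel',(478,-345,12),(605,-235,75)),('corbel top',(478,-345,48),(605,-235,75)),
      ('tray',(280,-440,-10),(640,-150,80)),('tote',(350,-130,40),(650,140,100)),('tote floor',(440,-50,-5),(560,50,30)),('board',(340,210,27),(640,470,60)),('boardtop',(340,210,10),(640,470,60)),('boardflat',(420,280,5),(510,380,30))]:
        Q=seg(P,lo,hi)
        print(c,n,len(Q),rect(Q),np.round(np.percentile(Q[:,2],[5,50,95]),1),np.round(np.percentile(Q,[1,99],axis=0)).tolist()) if len(Q)>5 else print(c,n,len(Q))
E
```

```text
top mould 322 (array([ 408.8, -290.2]), array([133.5, 107.8]), 1.3) [13.2 30.6 41.4] [[341.0, -337.0, 12.0], [466.0, -240.0, 45.0]]
top corbel 437 (array([ 543.5, -292.8]), array([119. , 107.1]), 2.0) [17.  53.7 65.8] [[496.0, -339.0, 12.0], [594.0, -255.0, 68.0]]
top corbel top 250 (array([ 553.1, -303.8]), array([55.4, 73.4]), 70.0) [51.3 60.  66.9] [[520.0, -337.0, 49.0], [591.0, -274.0, 69.0]]
top tray 7423 (array([ 460., -295.]), array([289.9, 360. ]), 90.0) [-3.9  4.  38. ] [[284.0, -437.0, -7.0], [636.0, -153.0, 62.0]]
top tote 747 (array([509.5,   1.9]), array([268.9, 198.1]), 1.1) [47.5 70.1 77.8] [[375.0, -99.0, 43.0], [643.0, 101.0, 82.0]]
top tote floor 841 (array([500.7,  -0.9]), array([ 97.9, 117.7]), 89.4) [-0.8  6.3 13.8] [[442.0, -49.0, -3.0], [559.0, 48.0, 17.0]]
top board 908 (array([458.9, 328.2]), array([230.7, 220.9]), 4.1) [27.8 36.1 43.2] [[346.0, 226.0, 27.0], [577.0, 441.0, 46.0]]
top boardtop 3813 (array([487.5, 339.3]), array([296.4, 253.6]), 1.3) [12.5 20.7 39.7] [[342.0, 215.0, 11.0], [575.0, 437.0, 44.0]]
top boardflat 642 (array([465.3, 329.9]), array(
[... 592 characters left out ...]
.0, -3.0], [637.0, -157.0, 61.0]]
scene tote 2010 (array([508.9,   1.1]), array([272. , 202.7]), 1.1) [42.2 64.2 72.5] [[375.0, -98.0, 40.0], [644.0, 102.0, 74.0]]
scene tote floor 928 (array([5.001e+02, 1.000e-01]), array([ 99.6, 119.7]), 89.9) [2.8 5.6 8.8] [[442.0, -49.0, 2.0], [559.0, 49.0, 10.0]]
scene board 1559 (array([462.1, 327.5]), array([227.1, 219.2]), 4.3) [30.4 36.3 39.3] [[347.0, 230.0, 28.0], [580.0, 442.0, 40.0]]
scene boardtop 6015 (array([454.5, 326.1]), array([243.4, 220.8]), 4.4) [15.5 19.6 37.9] [[343.0, 218.0, 12.0], [579.0, 440.0, 39.0]]
scene boardflat 1022 (array([465. , 329.8]), array([89.9, 99.7]), 0.1) [15.7 18.7 21.6] [[421.0, 281.0, 15.0], [509.0, 379.0, 23.0]]
```

View pics/crop.png

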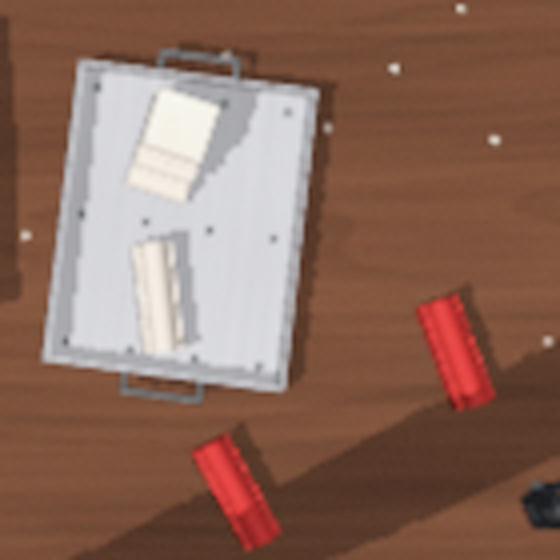

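The crop confirms it: the pale bar in the tray (crop 157,297) is the moulding, and the two red look-alikes lie outside the tray. The corbel is at crop (175,145) with its nose towards the robot. Moving over the tray for a wrist view.

Units first: shifts go in shares of 50 mm and turns go in units of 0.2 rad. So 29 mm is 0.58, -25 mm is -0.5, 0.13 rad is 0.65.

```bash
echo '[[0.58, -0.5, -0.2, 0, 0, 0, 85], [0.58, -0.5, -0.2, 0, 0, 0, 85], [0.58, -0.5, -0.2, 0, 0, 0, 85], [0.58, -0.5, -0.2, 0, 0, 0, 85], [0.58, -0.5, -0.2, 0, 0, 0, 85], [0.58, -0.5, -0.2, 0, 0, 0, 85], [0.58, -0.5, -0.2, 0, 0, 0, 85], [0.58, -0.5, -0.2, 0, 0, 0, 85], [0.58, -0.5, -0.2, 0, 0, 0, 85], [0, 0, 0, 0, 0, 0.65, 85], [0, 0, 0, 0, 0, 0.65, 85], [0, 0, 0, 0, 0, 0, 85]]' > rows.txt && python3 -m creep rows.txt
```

```text
refused: ROWS must be an object with one list for each field. Nothing was moved.
```

The call was refused and nothing moved: it wants an object with one list for each field. Same move again in that form.

```bash
echo '{"sx":[0.58, 0.58, 0.58, 0.58, 0.58, 0.58, 0.58, 0.58, 0.58, 0, 0, 0], "sy":[-0.5, -0.5, -0.5, -0.5, -0.5, -0.5, -0.5, -0.5, -0.5, 0, 0, 0], "sz":[-0.2, -0.2, -0.2, -0.2, -0.2, -0.2, -0.2, -0.2, -0.2, 0, 0, 0], "drx":[0, 0, 0, 0, 0, 0, 0, 0, 0, 0, 0, 0], "dry":[0, 0, 0, 0, 0, 0, 0, 0, 0, 0, 0, 0], "drz":[0, 0, 0, 0, 0, 0, 0, 0, 0, 0.65, 0.65, 0], "finger_gap":[85, 85, 85, 85, 85, 85, 85, 85, 85, 85, 85, 85]}' > rows.txt && python3 -m creep rows.txt
python3 - <<'E'
from h import *
print(np.round(cams.calibration('wrist')['hand_eye'],3))
im,P=cloud('wrist'); cv2.imwrite('pics/w1.png',im); np.save('w1',P)
print(np.nanmin(P,(0,1)),np.nanmax(P,(0,1)))
for n,lo,hi in [('mould',(340,-345,10),(475,-235,60)),('mouldtop',(340,-345,28),(475,-235,60)),('corbel',(478,-345,12),(605,-235,75)),('corbel top',(478,-345,50),(605,-235,75))]:
    Q=seg(P,lo,hi)
    if len(Q)>5: print(n,len(Q),rect(Q),np.round(np.percentile(Q[:,2],[5,50,95]),1))
E
```

```text
clock: 2.2
eef_pos: [406.6, -288.8, 321.6]
tool_rot: [3.141, -0.0, 0.142]
force: [-0.2, -0.2, -0.5]
width: 84.9
gripper_force: 0.0
[[-0.00000e+00 -9.59000e-01 -2.84000e-01  7.18530e+01]
 [ 1.00000e+00 -0.00000e+00  1.00000e-03 -3.62000e-01]
 [-1.00000e-03 -2.84000e-01  9.59000e-01 -1.44197e+02]
 [ 0.00000e+00  0.00000e+00  0.00000e+00  1.00000e+00]]
[ -443.42409951 -1780.52167763  -756.14634699] [655.5233634  221.32150694 419.81989866]
mould 2167 (array([ 395.9, -285.5]), array([ 68. , 128.4]), 73.1) [24.  33.5 38.8]
mouldtop 1398 (array([ 394. , -284.8]), array([ 61.1, 126.3]), 71.0) [29.1 36.6 39.1]
corbel 4168 (array([ 545.5, -303.7]), array([56. , 90.3]), 70.2) [24.5 59.8 61.7]
corbel top 2611 (array([ 562.3, -309.8]), array([56. , 54.6]), 70.1) [58.9 60.5 61.9]
```

View pics/w1.png

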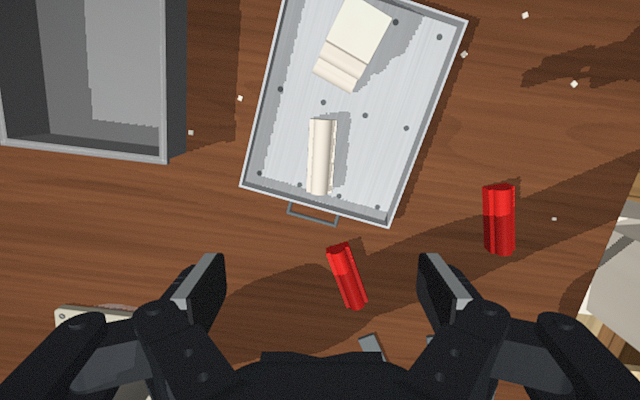

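The wrist view shows the moulding at about (321,157) and the corbel at (352,45). The wrist cloud gives a clean 56×90 corbel rectangle. I'll isolate the moulding by its pixels.

Run:
```python
from h import *
P=np.load('w1.npy')
q=P[112:198,300:342].reshape(-1,3)
for lo in (12,18,27,33):
    Q=seg(q,(330,-345,lo),(480,-235,50)); print(lo,len(Q),rect(Q),np.round(np.median(Q,0),1))
fl=P[100:150,370:395].reshape(-1,3); print('floor',np.nanmedian(fl[:,2]))
P=np.load('scene.npy'); im=cv2.imread('pics/scene0.png')
Q=seg(P[130:165,275:318].reshape(-1,3),(350,-330,14),(470,-240,50));print('scene',len(Q),rect(Q),np.round(np.median(Q,0),1))
K,T=ext('wrist')
# batten corner etc. from scene/top clouds (rough)
```

```text
12 1986 (array([ 399.8, -289.2]), array([ 43.3, 116. ]), 89.9) [ 409.7 -288.8   34.5]
18 1979 (array([ 406.6, -289.2]), array([100.3,  36. ]), 4.6) [ 409.7 -288.8   34.5]
27 1491 (array([ 406.6, -289.2]), array([100.3,  35.5]), 4.4) [ 409.9 -288.7   36.4]
33 1127 (array([ 406.6, -289.3]), array([100.3,  21.2]), 4.4) [ 409.8 -288.9   37.2]
floor 4.482027645202521
scene 268 (array([ 405.3, -285.2]), array([107.2,  41.9]), 6.0) [ 411.8 -277.4   29.1]
```

To row units: 45 mm is 0.9, 40 mm is 0.8, 0.063 rad is 0.315.

```bash
echo '{"sx":[0, 0, 0, 0, 0, 0, 0, 0, 0, 0], "sy":[0, 0, 0, 0, 0, 0, 0, 0, 0, 0], "sz":[0, 0.9, 0.9, 0.9, 0.9, 0.9, 0.8, 0.56, 0.4, 0], "drx":[0, 0, 0, 0, 0, 0, 0, 0, 0, 0], "dry":[0, 0, 0, 0, 0, 0, 0, 0, 0, 0], "drz":[0.315, 0, 0, 0, 0, 0, 0, 0, 0, 0], "finger_gap":[85, 85, 85, 85, 85, 85, 85, 85, 85, 85]}' > rows.txt && python3 -m creep rows.txt
```

```text
clock: 3.25
eef_pos: [404.9, -288.3, 5.9]
tool_rot: [-3.138, 0.004, 0.081]
force: [-0.1, 0.2, 0.8]
width: 85.2
gripper_force: 0.0
```

```bash
echo '{"sx":[0, 0, 0, 0, 0, 0, 0, 0], "sy":[0, 0, 0, 0, 0, 0, 0, 0], "sz":[-0.04, 0, 0, 0, 0, 0, 0, 0], "drx":[0, 0, 0, 0, 0, 0, 0, 0], "dry":[0, 0, 0, 0, 0, 0, 0, 0], "drz":[0, 0, 0, 0, 0, 0, 0, 0], "finger_gap":[30, 30, 30, 30, 30, 30, 30, 30]}' > rows.txt && python3 -m creep rows.txt
```

```text
clock: 4.05
eef_pos: [407.2, -289.5, 11.9]
tool_rot: [3.14, -0.002, 0.079]
force: [-0.5, 0.4, 7.9]
width: 34.7
gripper_force: 59.9
```

```bash
echo '{"sx":[0, 0, 0, 0, 0, 0, 0], "sy":[0, 0, 0, 0, 0, 0, 0], "sz":[-0.2, -0.5, -0.7, -0.7, -0.5, -0.2, 0], "drx":[0, 0, 0, 0, 0, 0, 0], "dry":[0, 0, 0, 0, 0, 0, 0], "drz":[0, 0, 0, 0, 0, 0, 0], "finger_gap":[30, 30, 30, 30, 30, 30, 30]}' > rows.txt && python3 -m creep rows.txt
```

```text
clock: 4.75
eef_pos: [407.1, -289.5, 151.8]
tool_rot: [3.14, -0.003, 0.079]
force: [-0.3, -0.2, -3.3]
width: 34.4
gripper_force: 60.9
```

To row units: -40 mm is -0.8, -37 mm is -0.74.

```bash
echo '{"sx":[0.16, 0.32, 0.34, 0.34, 0.34, 0.34, 0.34, 0.2, 0.08, 0], "sy":[-0.36, -0.74, -0.8, -0.8, -0.8, -0.8, -0.8, -0.4, -0.14, 0], "sz":[0, 0, 0, 0, 0, 0, 0, 0, 0, 0], "drx":[0, 0, 0, 0, 0, 0, 0, 0, 0, 0], "dry":[0, 0, 0, 0, 0, 0, 0, 0, 0, 0], "drz":[0, 0, 0, 0, 0, 0, 0, 0, 0, 0], "finger_gap":[30, 30, 30, 30, 30, 30, 30, 30, 30, 30]}' > rows.txt && python3 -m creep rows.txt
```

```text
clock: 5.75
eef_pos: [506.3, 2.4, 149.1]
tool_rot: [3.142, 0.002, 0.081]
force: [-0.2, -0.8, -2.4]
width: 34.4
gripper_force: 60.8
```

To row units: 5 mm is 0.1, 3 mm is 0.06.

```bash
echo '{"sx":[0, 0, 0, 0, 0, 0, 0, 0, 0], "sy":[0, 0, 0, 0, 0, 0, 0, 0, 0], "sz":[0.4, 0.7, 0.7, 0.5, 0.2, 0.1, 0.06, 0, 0], "drx":[0, 0, 0, 0, 0, 0, 0, 0, 0], "dry":[0, 0, 0, 0, 0, 0, 0, 0, 0], "drz":[0, 0, 0, 0, 0, 0, 0, 0, 0], "finger_gap":[30, 30, 30, 30, 30, 30, 30, 30, 30]}' > rows.txt && python3 -m creep rows.txt
```

```text
clock: 6.65
eef_pos: [507.6, 1.6, 18.3]
tool_rot: [3.141, -0.002, 0.079]
force: [1.2, -0.0, -2.0]
width: 34.3
gripper_force: 60.8
```

To row units: 2 mm is 0.04, 1.5 mm is 0.03.

```bash
echo '{"sx":[0, 0, 0, 0, 0], "sy":[0, 0, 0, 0, 0], "sz":[0.04, 0.03, 0.02, 0, 0], "drx":[0, 0, 0, 0, 0], "dry":[0, 0, 0, 0, 0], "drz":[0, 0, 0, 0, 0], "finger_gap":[30, 30, 30, 30, 30]}' > rows.txt && python3 -m creep rows.txt
```

```text
clock: 7.15
eef_pos: [507.2, 1.8, 13.9]
tool_rot: [-3.142, -0.001, 0.079]
force: [-1.5, -0.3, 8.9]
width: 34.3
gripper_force: 62.1
```

```bash
echo '{"sx":[0, 0, 0, 0, 0, 0, 0, 0, 0, 0, 0, 0], "sy":[0, 0, 0, 0, 0, 0, 0, 0, 0, 0, 0, 0], "sz":[0, 0, 0, 0, 0, 0, -0.3, -0.7, -0.8, -0.8, -0.8, 0], "drx":[0, 0, 0, 0, 0, 0, 0, 0, 0, 0, 0, 0], "dry":[0, 0, 0, 0, 0, 0, 0, 0, 0, 0, 0, 0], "drz":[0, 0, 0, 0, 0, 0, 0, 0, 0, 0, 0, 0], "finger_gap":[45, 60, 85, 85, 85, 85, 85, 85, 85, 85, 85, 85]}' > rows.txt && python3 -m creep rows.txt
```

```text
clock: 8.35
eef_pos: [510.3, 1.7, 187.7]
tool_rot: [3.141, -0.01, 0.079]
force: [1.1, -0.8, 0.2]
width: 85.1
gripper_force: 0.0
```

```bash
echo '{"sx":[-0.16, -0.24, -0.24, -0.24, -0.24, -0.24, -0.24, -0.16, -0.12, 0, 0], "sy":[-0.4, -0.8, -0.84, -0.84, -0.84, -0.84, -0.84, -0.8, -0.52, 0, 0], "sz":[-0.2, -0.4, -0.4, -0.4, -0.2, 0, 0, 0, 0, 0, 0], "drx":[0, 0, 0, 0, 0, 0, 0, 0, 0, 0, 0], "dry":[0, 0, 0, 0, 0, 0, 0, 0, 0, 0, 0], "drz":[0, 0, 0, 0, 0, 0, 0, 0, 0, 0, 0], "finger_gap":[85, 85, 85, 85, 85, 85, 85, 85, 85, 85, 85]}' > rows.txt && python3 -m creep rows.txt
python3 - <<'E'
from h import *
print(read_state()['eef_pos'])
im,P=cloud('wrist'); cv2.imwrite('pics/w2.png',im); np.save('w2',P)
B=seg(P,(330,200,30),(650,480,45)); F=seg(P,(380,250,14),(540,390,26)); print('board top z',np.median(F[:,2]),'batten top',np.median(B[:,2]),rect(B),len(B))
E
```

```text
clock: 9.45
eef_pos: [386.2, 329.0, 261.9]
tool_rot: [3.14, 0.001, 0.08]
force: [0.0, -0.5, -0.0]
width: 85.0
gripper_force: 0.0
[386.19693912 329.01348905 261.92393268]
board top z 19.47522228745879 batten top 37.27884805840665 (array([453.4, 324.3]), array([205.1, 219.6]), 4.5) 6412
```

View pics/w2.png

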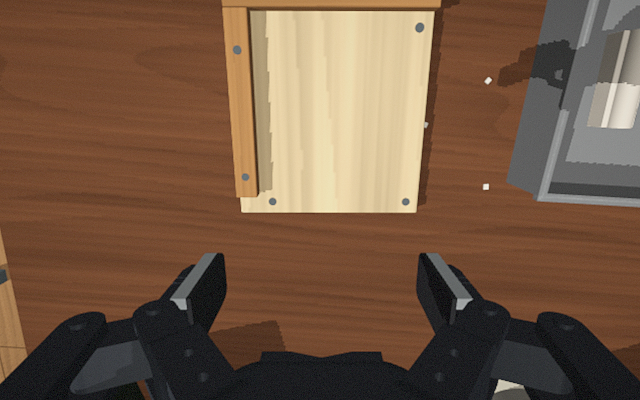

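The board's side batten inner edge runs from (247,10) to (258,195), and the end batten's stop face is at row ~9. The moulding lies in the tote at (620,80). Fitting the stop faces.

Run:
```python
from h import *
P=np.load('w2.npy'); B=seg(P,(330,200,31),(650,480,45)); F=seg(P,(330,200,14),(650,480,26))
# refine yaw from side batten inner edge: per x-bin minimum y of the batten
def lf(x,y): 
    for _ in range(5):
        p=np.polyfit(x,y,1); r=abs(y-np.polyval(p,x)); k=r<max(1.5,2*np.median(r)); x,y=x[k],y[k]
    return p,len(x)
c,s=np.cos(.0785),np.sin(.0785); L=lambda Q:np.c_[Q[:,0]*c+Q[:,1]*s,-Q[:,0]*s+Q[:,1]*c,Q[:,2]]
b=L(B); f=L(F)
print(np.percentile(b[:,:2],[0.5,99.5],axis=0),np.percentile(f[:,:2],[0.5,99.5],axis=0))
xm=b[:,0].max(); ym=b[:,1].max()
sb=b[(b[:,1]>ym-35)&(b[:,0]<xm-30)]; eb=b[(b[:,0]>xm-25)&(b[:,1]<ym-45)]
print(rect(sb),rect(eb))
bins=np.arange(sb[:,0].min()+8,sb[:,0].max()-8,5); e=np.array([(t+2.5,np.percentile(sb[(sb[:,0]>=t)&(sb[:,0]<t+5),1],2)) for t in bins]); p1,n1=lf(e[:,0],e[:,1])
bins=np.arange(eb[:,1].min()+8,eb[:,1].max()-5,5); e=np.array([(t+2.5,np.percentile(eb[(eb[:,1]>=t)&(eb[:,1]<t+5),0],2)) for t in bins]); p2,n2=lf(e[:,0],e[:,1])
A=np.array([[-p1[0],1],[1,-p2[0]]]); k=np.linalg.solve(A,[p1[1],p2[1]])
print('side slope',p1[0],n1,'end slope',p2[0],n2,'corner local',k,'world',[k[0]*c-k[1]*s,k[0]*s+k[1]*c])
# others from top/scene: board extents in the same yaw
for n in('top','scene'):
    q=L(seg(np.load(n+'.npy'),(335,205,12),(640,470,60))); print(n,np.percentile(q[:,:2],[1,99],axis=0).round(1).tolist())
```

```text
[[376.61989499 181.54964137]
 [579.66274421 396.9572267 ]] [[353.41924153 178.88709062]
 [574.00722616 372.59914575]]
(array([462.4, 384.8]), array([ 25.7, 175.1]), 89.9) (array([576.7, 265.2]), array([174.4,   6.6]), 90.0)
side slope -0.0008270814853686133 32 end slope 0.0007198841478772616 33 corner local [573.79831041 372.32728125] world [np.float64(542.8335910144397), np.float64(416.1776037460955)]
top [[358.9, 181.3], [595.5, 397.9]]
scene [[361.3, 182.4], [598.1, 399.1]]
```

To row units: 48 mm is 0.96, 25 mm is 0.5.

```bash
echo '{"sx":[0.5, 0, 0, 0, 0, 0, 0, 0, 0, 0, 0, 0], "sy":[0.3, 0.76, 0.96, 0.96, 0.96, 0.96, 0.96, 0.96, 0.96, 0.96, 0.96, 0.96], "sz":[0, 0, 0, 0, 0, 0, 0, 0, 0, 0, 0, 0], "drx":[0, 0, 0, 0, 0, 0, 0, 0, 0, 0, 0, 0], "dry":[0, 0, 0, 0, 0, 0, 0, 0, 0, 0, 0, 0], "drz":[0, 0, 0, 0, 0, 0, 0, 0, 0, 0, 0, 0], "finger_gap":[85, 85, 85, 85, 85, 85, 85, 85, 85, 85, 85, 85]}' > rows.txt && python3 -m creep rows.txt
```

```text
clock: 10.7
eef_pos: [452.1, -203.6, 262.8]
tool_rot: [3.141, 0.0, 0.076]
force: [1.2, -0.2, 0.0]
width: 84.9
gripper_force: 0.0
```

To row units: 40 mm is 0.8, 25 mm is 0.5, 0.14 rad is 0.7.

```bash
echo '{"sx":[0, 0, 0, 0, 0, 0, 0], "sy":[0.8, 0.5, 0, 0, 0, 0, 0], "sz":[0, 0, 0, 0, 0, 0, 0], "drx":[0, 0, 0, 0, 0, 0, 0], "dry":[0, 0, 0, 0, 0, 0, 0], "drz":[0, 0.1, 0.65, 0.7, 0.65, 0, 0], "finger_gap":[85, 85, 85, 85, 85, 85, 85]}' > rows.txt && python3 -m creep rows.txt
python3 - <<'E'
from h import *
im,P=cloud('wrist'); cv2.imwrite('pics/w3.png',im)
Q=seg(P,(478,-350,15),(605,-235,75));T=seg(P,(478,-350,55),(605,-235,75)); print(rect(Q),rect(T),len(Q),np.median(T[:,2]))
T=seg(P,(375,-60,12),(640,60,55)); print('tote content',len(T), np.median(T,0) if len(T) else '')
st=read_state(); print(st['eef_pos'],st['tool_rot'],st['qpos'])
E
```

```text
clock: 11.4
eef_pos: [457.8, -265.6, 262.7]
tool_rot: [3.141, 0.0, -0.34]
force: [0.5, -0.1, -0.1]
width: 84.9
gripper_force: 0.0
(array([ 545.3, -303.9]), array([56., 89.]), 70.1) (array([ 561.8, -310. ]), array([55.8, 54. ]), 70.0) 5073 60.513317365689204
tote content 5201 [515.25700239  -7.93608434  33.26053128]
[ 458.03938403 -265.42358627  262.76961445] [ 3.14145609e+00  2.86171216e-04 -3.39837353e-01] [ 0.23342279  0.43599566  0.34480268  1.82007982 -0.18064366  0.91647678
 -1.25174361]
```

To row units: 40 mm is 0.8, 26 mm is 0.52, 0.007 rad is 0.035.

```bash
echo '{"sx":[0.6, 0.8, 0.804, 0, 0, 0, 0, 0, 0, 0, 0], "sy":[0.04, 0.048, 0.04, 0, 0, 0, 0, 0, 0, 0, 0], "sz":[0, 0.4, 0.8, 0.9, 0.9, 0.8, 0.52, 0.28, 0.1, 0, 0], "drx":[0, 0, 0, 0, 0, 0, 0, 0, 0, 0, 0], "dry":[0, 0, 0, 0, 0, 0, 0, 0, 0, 0, 0], "drz":[0.035, 0, 0, 0, 0, 0, 0, 0, 0, 0, 0], "finger_gap":[85, 85, 85, 85, 85, 85, 85, 85, 85, 85, 85]}' > rows.txt && python3 -m creep rows.txt
```

```text
clock: 12.55
eef_pos: [556.9, -307.2, 34.1]
tool_rot: [3.141, -0.003, -0.348]
force: [0.7, -0.2, 0.9]
width: 85.0
gripper_force: 0.0
```

```bash
echo '{"sx":[0.03, 0, 0], "sy":[0, 0, 0], "sz":[0.06, 0, 0], "drx":[0, 0, 0], "dry":[0, 0, 0], "drz":[0, 0, 0], "finger_gap":[85, 85, 85]}' > rows.txt && python3 -m creep rows.txt
```

```text
clock: 12.85
eef_pos: [557.6, -307.1, 30.1]
tool_rot: [3.142, -0.001, -0.348]
force: [0.3, -0.9, -0.2]
width: 85.0
gripper_force: 0.0
```

To row units: 3 mm is 0.06, 2 mm is 0.04.

```bash
echo '{"sx":[0.04, 0, 0, 0, 0, 0, 0, 0], "sy":[0, 0, 0, 0, 0, 0, 0, 0], "sz":[0.06, 0, 0, 0, 0, 0, 0, 0], "drx":[0, 0, 0, 0, 0, 0, 0, 0], "dry":[0, 0, 0, 0, 0, 0, 0, 0], "drz":[0, 0, 0, 0, 0, 0, 0, 0], "finger_gap":[85, 50, 50, 50, 50, 50, 50, 50]}' > rows.txt && python3 -m creep rows.txt
```

```text
clock: 13.65
eef_pos: [559.2, -308.1, 26.8]
tool_rot: [3.141, -0.001, -0.348]
force: [0.1, -1.3, 1.8]
width: 54.9
gripper_force: 65.7
```

To row units: -26 mm is -0.52, -25 mm is -0.5.

```bash
echo '{"sx":[0, 0, 0, 0, 0, -0.12, -0.24, -0.36, -0.36, -0.36, -0.36, -0.36], "sy":[0, 0, 0, 0, 0, -0.24, -0.52, -0.78, -0.78, -0.78, -0.78, -0.78], "sz":[-0.16, -0.4, -0.7, -0.7, -0.5, -0.2, 0, 0, 0, 0, 0, 0], "drx":[0, 0, 0, 0, 0, 0, 0, 0, 0, 0, 0, 0], "dry":[0, 0, 0, 0, 0, 0, 0, 0, 0, 0, 0, 0], "drz":[0, 0, 0, 0, 0, 0, 0, 0, 0, 0, 0, 0], "finger_gap":[50, 50, 50, 50, 50, 50, 50, 50, 50, 50, 50, 50]}' > rows.txt && python3 -m creep rows.txt
```

```text
clock: 14.85
eef_pos: [534.8, -48.3, 158.3]
tool_rot: [-3.141, 0.004, -0.347]
force: [1.6, 0.5, -5.2]
width: 55.3
gripper_force: 65.2
```

To row units: -39 mm is -0.78, -30 mm is -0.6, -0.12 rad is -0.6.

```bash
echo '{"sx":[-0.36, -0.36, -0.36, -0.36, -0.36, -0.36, -0.36, -0.28, -0.18, 0, 0, 0], "sy":[-0.78, -0.78, -0.78, -0.78, -0.78, -0.78, -0.78, -0.6, -0.4, 0, 0, 0], "sz":[0, 0, 0, 0, 0, 0, 0, 0, 0, 0, 0, 0], "drx":[0, 0, 0, 0, 0, 0, 0, 0, 0, 0, 0, 0], "dry":[0, 0, 0, 0, 0, 0, 0, 0, 0, 0, 0, 0], "drz":[0, 0, 0, 0, 0, 0, 0, 0, 0, -0.5, -0.6, -0.6], "finger_gap":[50, 50, 50, 50, 50, 50, 50, 50, 50, 50, 50, 50]}' > rows.txt && python3 -m creep rows.txt
```

```text
clock: 16.05
eef_pos: [504.2, 303.2, 157.9]
tool_rot: [3.14, 0.004, -0.001]
force: [-0.3, -0.5, -5.2]
width: 55.4
gripper_force: 65.4
```

To row units: 30 mm is 0.6, -25 mm is -0.5, -0.086 rad is -0.43.

```bash
echo '{"sx":[0, 0.01, 0.02, 0.02, 0, 0, 0, 0, 0], "sy":[0, -0.3, -0.5, -0.4, -0.2, 0, 0, 0, 0], "sz":[0, 0, 0, 0.4, 0.6, 0.5, 0.2, 0, 0], "drx":[0, 0, 0, 0, 0, 0, 0, 0, 0], "dry":[0, 0, 0, 0, 0, 0, 0, 0, 0], "drz":[-0.43, 0, 0, 0, 0, 0, 0, 0, 0], "finger_gap":[50, 50, 50, 50, 50, 50, 50, 50, 50]}' > rows.txt && python3 -m creep rows.txt
python3 - <<'E'
from h import *
im,P=cloud('wrist'); cv2.imwrite('pics/w4.png',im)
s,_=cams.get_image('scene'); cv2.imwrite('pics/s4.png',cv2.resize(s[170:330,250:510],None,fx=3,fy=3))
E
```

```text
clock: 16.95
eef_pos: [504.6, 373.0, 75.1]
tool_rot: [-3.141, -0.001, 0.077]
force: [0.3, 0.8, -4.3]
width: 55.0
gripper_force: 65.4
```

View pics/s4.png

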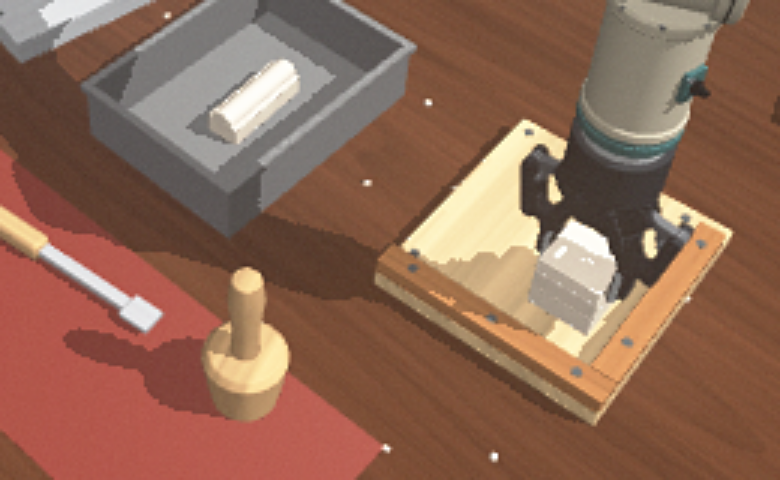

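View pics/w4.png

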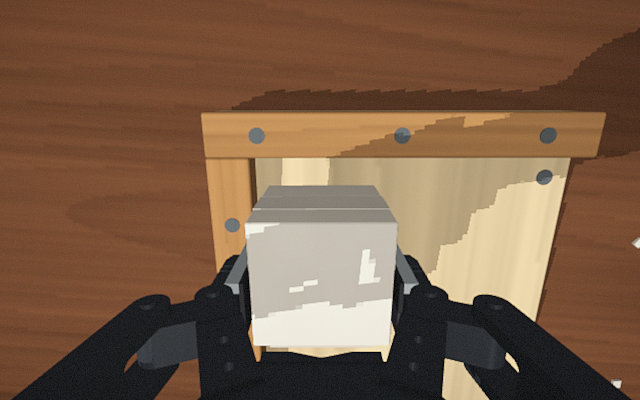

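The scene crop shows the moulding in the tote at (255,100) and the corbel hanging level over the board at (575,270), clear of both battens, with its back to the end batten. The wrist view agrees: top face spans columns 245–397, back edge parallel to the end batten at row 157. Lowering.

```bash
echo '{"sx":[-0.04, 0, 0, 0, 0, 0], "sy":[0, 0, 0, 0, 0, 0], "sz":[0.2, 0.24, 0.1, 0.04, 0, 0], "drx":[0, 0, 0, 0, 0, 0], "dry":[0, 0, 0, 0, 0, 0], "drz":[0, 0, 0, 0, 0, 0], "finger_gap":[50, 50, 50, 50, 50, 50]}' > rows.txt && python3 -m creep rows.txt
```

```text
clock: 17.65
eef_pos: [502.6, 372.6, 45.7]
tool_rot: [-3.141, -0.0, 0.078]
force: [-0.3, 0.0, -5.9]
width: 54.8
gripper_force: 65.6
```

To row units: 1.5 mm is 0.03, 1 mm is 0.02.

```bash
echo '{"sx":[0, 0, 0, 0, 0], "sy":[0, 0, 0, 0, 0], "sz":[0.03, 0.02, 0.01, 0, 0], "drx":[0, 0, 0, 0, 0], "dry":[0, 0, 0, 0, 0], "drz":[0, 0, 0, 0, 0], "finger_gap":[50, 50, 50, 50, 50]}' > rows.txt && python3 -m creep rows.txt
```

```text
clock: 18.15
eef_pos: [502.3, 372.5, 42.6]
tool_rot: [-3.142, -0.0, 0.078]
force: [-0.4, -0.6, -5.1]
width: 55.0
gripper_force: 65.6
```

To row units: 0.7 mm is 0.014.

```bash
echo '{"sx":[0, 0, 0, 0], "sy":[0, 0, 0, 0], "sz":[0.014, 0.014, 0, 0], "drx":[0, 0, 0, 0], "dry":[0, 0, 0, 0], "drz":[0, 0, 0, 0], "finger_gap":[50, 50, 50, 50]}' > rows.txt && python3 -m creep rows.txt
```

```text
clock: 18.55
eef_pos: [502.4, 372.6, 41.8]
tool_rot: [-3.141, -0.0, 0.078]
force: [-2.1, -0.6, 3.1]
width: 55.1
gripper_force: 66.4
```

```bash
echo '{"sx":[0.08, 0.08, 0.06, 0, 0, 0, 0, 0], "sy":[0, 0, 0, -0.08, -0.08, -0.04, 0, 0], "sz":[0, 0, 0, 0, 0, 0, 0, 0], "drx":[0, 0, 0, 0, 0, 0, 0, 0], "dry":[0, 0, 0, 0, 0, 0, 0, 0], "drz":[0, 0, 0, 0, 0, 0, 0, 0], "finger_gap":[50, 50, 50, 50, 50, 50, 50, 50]}' > rows.txt && python3 -m creep rows.txt
```

```text
clock: 19.35
eef_pos: [511.3, 379.9, 41.9]
tool_rot: [3.137, 0.004, 0.076]
force: [-5.7, -6.3, 10.2]
width: 55.1
gripper_force: 67.4
```

To row units: -1 mm is -0.02, 1 mm is 0.02.

```bash
echo '{"sx":[0.02, 0.02, 0.02, 0, 0, 0, 0], "sy":[0, 0, 0, -0.02, -0.02, 0, 0], "sz":[-0.012, 0, 0, 0, 0, 0, 0], "drx":[0, 0, 0, 0, 0, 0, 0], "dry":[0, 0, 0, 0, 0, 0, 0], "drz":[0, 0, 0, 0, 0, 0, 0], "finger_gap":[50, 50, 50, 50, 50, 50, 50]}' > rows.txt && python3 -m creep rows.txt
python3 -c "
from h import *
s=read_state();c,n=np.cos(.0785),np.sin(.0785);p=s['eef_pos'];f=s['force'];print('rel corner local',p[0]*c+p[1]*n-574-15+45+0,-p[0]*n+p[1]*c-372.4+28,'f',f[0]*c+f[1]*n,-f[0]*n+f[1]*c,f[2],s['tool_rot'],s['torque'])"
```

```text
clock: 20.05
eef_pos: [514.6, 383.9, 41.8]
tool_rot: [3.139, 0.002, 0.077]
force: [-4.2, -4.7, 4.5]
width: 55.1
gripper_force: 66.8
rel corner local -0.9047855923887482 -2.0356864311301024 f -4.567127693020749 -4.40318309783331 4.489765995537675 [3.13923983e+00 2.33197062e-03 7.72797624e-02] [-0.98092146  0.65783723  0.01480553]
```

```bash
cat > r.py <<'E'
from h import *
s=read_state();c,n=np.cos(.0785),np.sin(.0785);p=s['eef_pos'];f=s['force'];print('left to home',(p[0]*c+p[1]*n-544).round(2),(-p[0]*n+p[1]*c-344.4).round(2),'f',(f[0]*c+f[1]*n).round(1),(-f[0]*n+f[1]*c).round(1),f[2].round(1),s['tool_rot'].round(4),s['torque'].round(2))
E
echo '{"sx":[0.02, 0.02, 0, 0, 0], "sy":[-0.02, -0.02, -0.02, 0, 0], "sz":[0, 0, 0, 0, 0], "drx":[0, 0, 0, 0, 0], "dry":[0, 0, 0, 0, 0], "drz":[0, 0, 0, 0, 0], "finger_gap":[50, 50, 50, 50, 50]}' > rows.txt && python3 -m creep rows.txt | grep -v eef; python3 r.py
```

```text
clock: 20.55
tool_rot: [3.136, 0.006, 0.076]
force: [-6.9, -9.3, 10.3]
width: 55.4
gripper_force: 67.5
left to home -0.34 -1.34 f -7.6 -8.7 10.3 [3.136  0.006  0.0761] [-1.86  1.41 -0.14]
```

```bash
echo '{"sx":[0.02, 0.02, 0, 0, 0], "sy":[-0.02, -0.02, -0.02, 0, 0], "sz":[-0.01, 0, 0, 0, 0], "drx":[0, 0, 0, 0, 0], "dry":[0, 0, 0, 0, 0], "drz":[0, 0, 0, 0, 0], "finger_gap":[50, 50, 50, 50, 50]}' > rows.txt && python3 -m creep rows.txt | grep -v eef; python3 r.py
```

```text
clock: 21.05
tool_rot: [3.132, 0.011, 0.075]
force: [-11.1, -13.6, 13.1]
width: 55.4
gripper_force: 68.0
left to home -0.29 -1.15 f -12.1 -12.7 13.1 [3.1317 0.0107 0.0749] [-2.93  2.08 -0.22]
```

To row units: -1 mm is -0.02, 1 mm is 0.02.

```bash
echo '{"sx":[0.02, 0.02, 0, 0, 0], "sy":[-0.02, -0.02, 0, 0, 0], "sz":[-0.02, -0.02, -0.01, 0, 0], "drx":[0, 0, 0, 0, 0], "dry":[0, 0, 0, 0, 0], "drz":[0, 0, 0, 0, 0], "finger_gap":[50, 50, 50, 50, 50]}' > rows.txt && python3 -m creep rows.txt | grep -v eef; python3 r.py
python3 - <<'E'
from h import *
im,P=cloud('wrist'); cv2.imwrite('pics/w5.png',im)
E
```

```text
clock: 21.55
tool_rot: [3.128, 0.015, 0.074]
force: [-10.8, -14.6, 5.2]
width: 55.1
gripper_force: 66.5
left to home -0.18 -0.89 f -11.9 -13.7 5.2 [3.1283 0.0149 0.0744] [-3.36  2.16 -0.28]
```

View pics/w5.png

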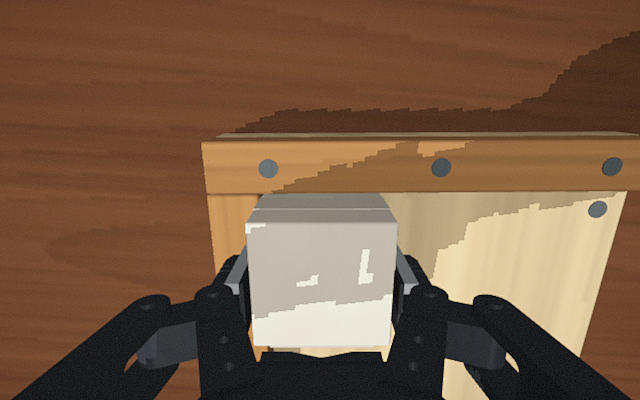

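The wrist view shows the back flush with the end batten (row ~193) and the corbel's left side against the side batten (column ~258). Tool tilt is about 0.02 rad, so I'll level it slightly.

To row units: 0.006 rad is 0.03.

```bash
echo '{"sx":[0, 0, 0, 0, 0, 0], "sy":[0, 0, 0, 0, 0, 0], "sz":[0, 0, 0, 0, 0, 0], "drx":[0.02, 0.03, 0, 0, 0, 0], "dry":[0.02, 0.03, 0, 0, 0, 0], "drz":[-0.01, -0.01, 0, 0, 0, 0], "finger_gap":[50, 50, 50, 50, 50, 50]}' > rows.txt && python3 -m creep rows.txt | grep -v eef; python3 r.py
```

```text
clock: 22.2
tool_rot: [3.14, 0.005, 0.078]
force: [-10.1, -12.5, 2.3]
width: 55.2
gripper_force: 66.5
left to home -0.26 0.56 f -11.1 -11.6 2.3 [3.1402 0.0047 0.0785] [-2.77  2.05 -0.46]
```

```bash
python3 - <<'E'
from h import *
im,P=cloud('wrist')
K,T=ext('wrist')
def pl(Q):
    for _ in range(4):
        A=np.c_[Q[:,:2],np.ones(len(Q))]; p=np.linalg.lstsq(A,Q[:,2],rcond=None)[0]; r=abs(Q[:,2]-A@p); Q=Q[r<max(1,2.5*np.median(r))]
    return p,np.median(Q[:,2])
Q=P[235:335,260:385].reshape(-1,3); Q=Q[~np.isnan(Q[:,0])]; print('top tilt',pl(Q))
B=P[205:300,470:560].reshape(-1,3); B=B[~np.isnan(B[:,0])]; print('board tilt',pl(B))
q=seg(P[195:350,230:400],(440,340,68),(580,430,85)); r=rect(q); print(r)
a=.0785; c,s=np.cos(a),np.sin(a); t=np.array(r[0]); print('top centre local rel corner', t[0]*c+t[1]*s-574,-t[0]*s+t[1]*c-372.4,'expect -27,-28')
E
python3 r.py
```

```text
top tilt (array([-3.69117848e-03, -2.97007189e-03,  7.87797624e+01]), np.float64(75.70872360731433))
board tilt (array([5.09731733e-04, 1.33244861e-03, 1.89865747e+01]), np.float64(19.621221983630548))
(array([518.1, 389.8]), array([55.1, 67.9]), 4.8)
top centre local rel corner -26.927628356225114 -24.429498112188583 expect -27,-28
left to home -0.24 0.54 f -10.0 -10.7 0.8 [3.1402 0.0046 0.0785] [-2.83  1.97 -0.46]
```

```bash
python3 -c "
from cell import ctrl
print(ctrl.finish_job())"
```

```text
the job is handed in; nothing more can be done
None
```

The job is handed in, with no verdict shown: the moulding lies released in the tote, and the corbel sits flat in the board's corner, still gripped and pushed with about 10 N towards each batten.

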